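Roll the torch out from under the riser and switch it on

ROBOT

A 6-joint arm with a two-finger parallel gripper is mounted at the origin on a cart in front of the work surface, level with it; the furniture and walls round the work are solid. World frame = base frame: x ahead of the robot, y to its left, z up, the work surface at z = 0. Lengths are in m, angles in rad, forces in N, time in s.
With the tool pointing down it reaches from about 0.375 to 0.9 m from the base axis. Payload 3.1 kg.
Tool frame: the origin (TCP) lies on the centre line of the jaws, within the pads' length; the fingertips stand 19 mm ahead of it and the grasp point (between the pads) is the TCP; z points along the fingers, y is the line along which they close (so a half turn about z gives the same grasp; the last joint's range is limited). The gripper opens to 85 mm and grips with 20 to 120 N. Pads are 22 mm wide; open, the fingers measure 114 mm over their backs; the gripper's body (76 mm by 85 mm) begins 54 mm behind the grasp point. The pads swing forward as they close: fully open they stand 13 mm farther back than shut.
Start: joints at [-1.312, 0.527, 1.433, -0, 1.181, -0.178], TCP at [0.265, -0.566, 0.25] pointing down, gripper open.
Joint ranges: [-3.08, 3.08], [-0.75, 2.2], [0.22, 2.44], [-1.43, 4.57], [0, 2.65], [-2.85, 2.85]. Speed limits (rad/s): [2.79, 2.79, 3.14, 3.14, 3.14, 3.14].

INTERFACE

Orientations are given as a unit quaternion [x, y, z, w].
In Python, from station import manip, cams, sign_off gives the robot as it stands.
- The arm moves only by the tool carry_out, never from a script. Its argument "targets" is a list that holds one entry, the list of rows, each a list of 7 numbers: the shift along the tool's x, y, z in cm, then the turn, a rotation vector about the tool's x, y, z in degrees, then the finger opening in cm, from 0 to 8.54. A call has 1 to 12 rows; each row is the pose to reach, as a shift and turn from the pose commanded when the call began, along the tool's axes at that moment; what a row does not reach only later rows make up. A row lasts 1/12 s, in which the tool goes at most 41.7 mm and 7.16 degrees, less where a joint would pass 70% of its speed; a pose out of reach is approached as far as the arm can. A call with a gripper value outside its range is refused whole. The fingers move at their own pace and stop on an object; "force" is the grip in N (left out, the last holds). Time passes only in rows, so rows that repeat a pose let the fingers close. It gives the time, the measured TCP pose, the force, the opening and the grip force at its end, in the units of the state.
- manip.sense(): the state, without advancing time (a new reading comes with each control period).
- cams.snapshot(name): name is "scene" or "top" or "wrist"; returns the picture (384x512x3 uint8, red, green, blue); there is no depth.
- cams.camera_info(name): a dict with "K" (3x3 intrinsics, pixels), "T" (4x4, takes a point from camera to world coordinates). Camera axes: x right, y down, z forward; pixel columns grow to the right and rows downward; lengths in m; the calibration is good to about 2 mm. The wrist camera is an equidistant fisheye: a pixel r from the principal point sees the ray r / f radians off the axis. A picture is of the moment at which its call begins: read the wrist's pose just before it. camera_info takes no time and is no camera call; for the wrist camera it gives the pose at the moment of the call.
- sign_off(): hands the job in; it is judged then, once.
The state is a dict: "t": time; "q": joint angles; "qd": joint speeds; "tau": joint torques, N m; "tcp_pos": TCP position; "tool_rot": TCP orientation; "force": force on the tool from outside, world axes, zero at the start; "ft_torque": the same for the moment, N m; "finger_gap": opening from 0.0 (shut) to 1.0 (fully open); "gripper_force": force on a finger pad.
Only numpy, scipy, OpenCV 4.12 (cv2) and the standard library are available. Lean on these libraries where they do the work, as an engineer would, in place of code of your own. Each camera call takes 0.05 s, during which the arm holds its last target. There are 200 camera calls.

TASK

The torch has rolled under the front edge of the monitor riser. Without lifting it off the table, roll it towards you until it lies completely out from under the riser board with its push switch straight on top, then gently press the switch fully in and leave the torch lying there, switch up. Do not disturb the bottle, the bowl or the plaster egg.

Things in the scene. Friction and masses are not known exactly. Their poses are not given: they have to be found in the camera images.
- torch: round metal torch lying on the table, 154 mm long. Origin on its axis at mid-length, 24 mm up; y axis along it to the lens end. It rolls on two rubber tyres of radius 24 mm at y = -66..-52 and +52..+66 mm; the polished sleeve between them has radius 20 mm and turns with them. About 0.27 kg. It starts 10 to 30 mm behind the riser's front edge, roughly parallel to it, switch not on top
- switch_top (a point): centre of the top face of the torch's push switch, a round black cap 18 mm across at mid-length of the sleeve, 23.5 mm from the torch's axis (20.5 mm when pressed); its z axis points straight out of the switch, away from the torch's axis, its y axis along the torch
- switch (a joint): travel of the push switch in m: 0 out, 0.003 fully in; it takes about 3 N and stays where it is pressed
- riser: fixed plywood monitor riser: board 220 mm deep (x), 480 mm wide (y), 18 mm thick, underside 250 mm above the table, on two 16 mm end panels centred at y = -224 and +224 mm; open front and back. Origin on the table under the board's middle; x points away from the robot, the board's front edge is at x = -110 mm. A notebook and a tape roll lie on it
- bottle: white bottle standing on the table left of the torch, 47 mm across, 98 mm high; origin at its foot
- bowl: small bowl standing on the table right of the torch, 96 mm across, 41 mm high; origin at its foot
- egg: plaster egg standing under the riser, behind the torch, 72 mm across, 62 mm high; origin at its foot
Mind the look-alikes: they are no part of the job. There is more than one size of the torch; the job needs the middle-sized.

How it is judged:
On the way, in this order (a step that is already met when the one before it is completed fails the run):
1. the torch is rolled out from under the riser board with its switch on top, the switch not yet pressed (x of torch in the frame of riser below -0.132 m and angle between switch_top's own z axis and vertical below 0.26 rad and value of joint switch below 0.001 m), for 0.2 s.
2. the switch is pressed in, on top (value of joint switch above 0.0024 m and angle between switch_top's own z axis and vertical below 0.26 rad), for 0.1 s.
At the end, for the whole second after the job is handed in: the torch lies still on the table, its axis at least 22 mm in front of the riser board's front edge, the switch pressed in at least 2.4 of its 3 mm and pointing up within 15 degrees (all of step 2 and x of torch in the frame of riser below -0.132 m and height (world z) of torch below 0.028 m and linear speed of torch below 0.01 m/s); the robot touches nothing.
It fails at once if the torch is lifted off the table (by more than 8 mm) or tipped up on end (height (world z) of torch above 0.032 m or angle between torch's own y axis and vertical below 1.35 rad or angle between torch's own y axis and vertical above 1.79 rad).
It fails at once if the robot presses on the torch with more than 25 N (contact force between the arm and torch above 25 N).
It fails at once if the fingers press on the torch with more than 25 N (contact force between the fingers and torch above 25 N).
It fails at once if the bottle, the bowl or the egg is moved more than 20 mm or the bottle knocked over (distance of any of bottle, bowl, egg from where it was at the start of the episode above 0.02 m or angle between bottle's own z axis and vertical above 0.4 rad).
It also fails if it takes over 43 s, if anything falls off the work surface, if the arm or the gripper's body presses on something with over 40 N, if the wrist force passes 120 N, or if a joint passes its speed limit or range.

## Working session

There is one attempt and no reset: what is moved stays moved. The work goes in short steps, Python scripts to look and compute and a tool call to move; the robot and the scene stay as the last step left them, time stands still between calls to the robot, and variables do not carry over. Pictures are saved under pics/ and viewed, at most 13 in all, crops included, and the job is handed in when it is done.

Besides the shell and the picture viewer there is one more tool, called as name(argument=value, ...) on one line, values as JSON. carry_out: Moves the arm, as the interface text tells. Its arguments: {"type":"object","properties":{"targets":{"type":"array"},"force":{"type":"number"}},"required":["targets"]}

```bash
mkdir -p pics; ls; python3 - <<'E'
from station import manip,cams
import cv2,numpy as np
np.set_printoptions(precision=4,suppress=True)
ims=[]
for n in ["scene","top"]:
    im=cams.snapshot(n); cv2.imwrite(f"pics/{n}0.png",im[:,:,::-1]); i=cams.camera_info(n); print(n,i["K"],i["T"])
i=cams.camera_info("wrist");print(i)
print(manip.sense())
E
```

```text
pics
scene [[359.1214   0.     251.6141]
 [  0.     359.1214 190.2775]
 [  0.       0.       1.    ]] [[-0.7873 -0.3321  0.5194  0.1427]
 [-0.6165  0.428  -0.6609  0.6254]
 [-0.0028 -0.8406 -0.5417  0.5688]
 [ 0.      0.      0.      1.    ]]
top [[382.0583   0.     254.9764]
 [  0.     382.0583 193.0231]
 [  0.       0.       1.    ]] [[-0.3059 -0.9156  0.261   0.3999]
 [-0.9521  0.2933 -0.0868  0.0822]
 [ 0.0029 -0.275  -0.9614  0.925 ]
 [ 0.      0.      0.      1.    ]]
{'K': array([[297.3186,   0.    , 253.4839],
       [  0.    , 297.3186, 187.3573],
       [  0.    ,   0.    ,   1.    ]]), 'T': array([[ 0.4246, -0.8562, -0.2944,  0.3404],
       [-0.9054, -0.4021, -0.1364, -0.5307],
       [-0.0016,  0.3244, -0.9459,  0.3732],
       [ 0.    ,  0.    ,  0.    ,  1.    ]])}
{'t': 0.1, 'q': array([-1.3115,  0.5284,  1.4338, -0.    ,  1.1814, -0.1785]), 'qd': array([ 0.0006, -0.0006, -0.0051, -0.    , -0.0004,  0.0003]), 'tau': array([  0.0002, -44.3302, -17.8587,  -0.0002,   0.0039,  -0.    ]), 'tcp_pos': array([ 0.2648, -0.5654,  0.2494]), 'tool_rot': array([ 0.9761,  0.2172, -0.0001, -0.001 ]), 'force': array([-0.3388,  0.1966,  0.1736]), 'ft_torque': array([ 0.0546, -0.0059, -0.002 ]), 'gripper_force': 0.0, 'finger_gap': 0.9977843207029872}
```

View pics/scene0.png

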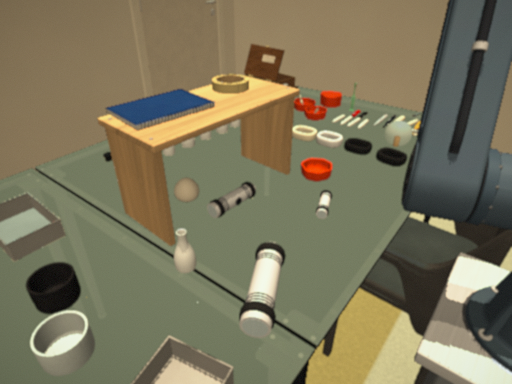

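View pics/top0.png

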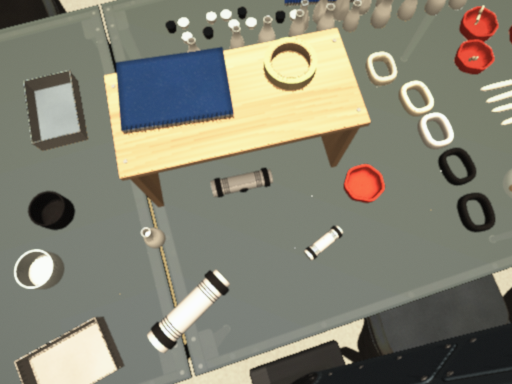

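The scene shows the riser with the grey middle torch under its front edge: scene ≈(232,199), top ≈(242,182). The bottle is at top (152,237), the red bowl at top (364,183), and the egg at scene (187,189). Next I'll zoom in on the torch.

```bash
python3 - <<'E'
import cv2,numpy as np
a=cv2.imread("pics/scene0.png")[165:235,170:290]; b=cv2.imread("pics/top0.png")[150:210,195:295]
a=cv2.resize(a,None,fx=6,fy=6,interpolation=cv2.INTER_CUBIC)[:, :600]
a=cv2.resize(cv2.imread("pics/scene0.png")[172:227,195:270],None,fx=5.3,fy=5.3,interpolation=cv2.INTER_CUBIC)
b=cv2.resize(cv2.imread("pics/top0.png")[155:208,200:280],None,fx=5,fy=5,interpolation=cv2.INTER_CUBIC)
h=max(a.shape[0],b.shape[0])
f=lambda x:cv2.copyMakeBorder(x,0,h-x.shape[0],0,0,0)
c=np.hstack([f(a),f(b)])[:,:800];print(c.shape,a.shape,b.shape)
cv2.imwrite("pics/crop0.png",c)
E
```

```text
(292, 798, 3) (292, 398, 3) (265, 400, 3)
```

View pics/crop0.png

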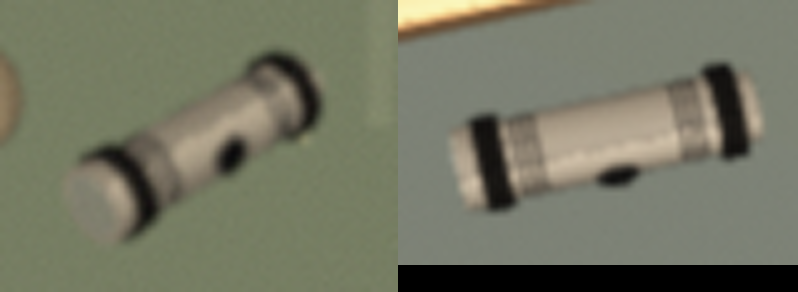

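The crop shows the switch on the robot-facing side of the sleeve: scene ≈(239,201), top ≈(244,190). The tyre centres in the top view are ≈(218.4,187.4) and (266,177). Next I'll measure the torch, switch and riser edge.

```bash
cat > h.py <<'E'
import numpy as np,cv2
from station import manip,cams
from scipy.spatial.transform import Rotation as R
np.set_printoptions(precision=4,suppress=True)
def ray(n,p,I=None):
    i=I or cams.camera_info(n); K,T=i["K"],i["T"]
    u=np.array([(p[0]-K[0,2])/K[0,0],(p[1]-K[1,2])/K[1,1]])
    if n=="wrist":
        r=np.hypot(*u); d=np.array([*(u*np.sin(r)/max(r,1e-9)),np.cos(r)])
    else: d=np.array([*u,1.])
    d=T[:3,:3]@d; return T[:3,3],d/np.linalg.norm(d)
def plane(n,p,z,I=None):
    o,d=ray(n,p,I); return o+d*(z-o[2])/d[2]
def tri(*rs):
    A=sum(np.eye(3)-np.outer(d,d) for o,d in rs); b=sum((np.eye(3)-np.outer(d,d))@o for o,d in rs)
    x=np.linalg.solve(A,b); return x,[np.linalg.norm(np.cross(x-o,d)) for o,d in rs]
E
python3 - <<'E'
from h import *
t=cv2.imread("pics/top0.png");s=cv2.imread("pics/scene0.png")
# front edge: bottom boundary of wood in the top view
hsv=cv2.cvtColor(t,cv2.COLOR_BGR2HSV); m=((hsv[...,0]>8)&(hsv[...,0]<28)&(hsv[...,1]>60)&(hsv[...,2]>60)).astype(np.uint8)
pts=[(c,np.max(np.nonzero(m[60:200,c])[0])+60.5) for c in range(175,315,5)]
vx,vy,x0,y0=cv2.fitLine(np.array(pts,np.float32),cv2.DIST_HUBER,0,.01,.01).ravel()
f=lambda c:(c,y0+(c-x0)*vy/vx)
A,B=plane("top",f(122),.25),plane("top",f(368),.25)
print("edge px",f(122),f(368),A,B,np.linalg.norm(A-B))
e=(B-A)/np.linalg.norm(B-A); nrm=np.array([-e[1],e[0],0]); nrm*=np.sign(nrm[0])
print("edge dir",e,"riser x",nrm)
# black blobs near torch
for n,im,(x1,x2,y1,y2) in (("top",t,(205,280,160,205)),("scene",s,(200,265,175,220))):
    g=im.max(2); mm=np.zeros_like(g); mm[y1:y2,x1:x2]=(g[y1:y2,x1:x2]<70)
    k,_,st,ce=cv2.connectedComponentsWithStats(mm)
    for a,b in zip(st[1:],ce[1:]):
        if a[4]>5: print(n,a,b)
L,Rr=plane("top",(218.4,187.4),.024),plane("top",(266,177),.024)
print("tyres",L,Rr,np.linalg.norm(L-Rr)); c=(L+Rr)/2; print("centre",c,"behind edge",(c-A)@nrm,"dir",(Rr-L)/np.linalg.norm(Rr-L))
P,r=tri(ray("top",(244.2,190.4)),ray("scene",(238.8,201.4))); print("switch",P,r,"rel x",(P-c)@nrm,"z",P[2]-.024)
print("bottle",plane("top",(152,246),0),"bowl",plane("top",(364,190),0), "egg",plane("scene",(187,189),.031), "egg rel",(plane("scene",(187,189),.031)-A)@nrm)
E
```

```text
edge px (122, np.float32(180.3472)) (368, np.float32(125.24718)) [0.6816 0.2484 0.25  ] [ 0.6464 -0.2291  0.25  ] 0.4788666385629514
edge dir [-0.0735 -0.9973  0.    ] riser x [ 0.9973 -0.0735  0.    ]
top [261 168   9  19  91] [265.5824 176.5385]
top [215 178   8  19  91] [218.3516 186.9341]
top [240 189   8   3  19] [243.3158 190.    ]
scene [243 182  12  16  56] [250.5    188.0357]
scene [236 199   5   6  22] [238.1818 201.4091]
scene [212 200  13  16  68] [219.7206 206.1765]
tyres [0.6857 0.0822 0.024 ] [ 0.6756 -0.0379  0.024 ] 0.12052309909150505
centre [0.6806 0.0221 0.024 ] behind edge 0.01566047038064646 dir [-0.0842 -0.9965  0.    ]
switch [0.6592 0.0239 0.0231] [np.float64(2.7851892018257438e-05), np.float64(2.7851892018499364e-05)] rel x -0.021481707433020494 z -0.000941848193447864
bottle [0.6001 0.2768 0.    ] bowl [ 0.5746 -0.2661  0.    ] egg [0.8045 0.0743 0.031 ] egg rel 0.1353097375512563
```

```bash
cat >> h.py <<'E'
u=np.array([.9970,-.0770,0]); a=np.array([-.077,-.997,0]); zz=np.array([0,0,1.])
def tool(th):
    th=np.deg2rad(th); y=np.cos(th)*u+np.sin(th)*zz; z=np.sin(th)*u-np.cos(th)*zz
    return np.c_[np.cross(y,z),y,z]
def go(p,M=None):
    s=manip.sense(); R0=R.from_quat(s["tool_rot"]).as_matrix()
    M=R0 if M is None else M
    print("t",s["t"],"tcp",s["tcp_pos"],"F",s["force"],"shift cm",R0.T@(np.array(p)-s["tcp_pos"])*100,"rot deg",np.rad2deg(R.from_matrix(R0.T@M).as_rotvec()))
E
python3 - <<'E'
from h import *
go([.628,.001,.1327],tool(25)); go([.45,-.28,.25],tool(25))
print(plane("top",(324,243),.012),plane("top",(345,230),.01),plane("top",(305,258),.01),plane("top",(220,278),.03))
E
```

```text
t 0.1 tcp [ 0.2648 -0.5654  0.2494] F [-0.3388  0.1966  0.1736] shift cm [ 56.9029 -35.879   11.7617] rot deg [-22.7111  13.116  -59.5192]
t 0.1 tcp [ 0.2648 -0.5654  0.2494] F [-0.3388  0.1966  0.1736] shift cm [ 28.8723 -17.9991  -0.0128] rot deg [-22.7111  13.116  -59.5192]
[ 0.4787 -0.1197  0.012 ] [ 0.4929 -0.1799  0.01  ] [ 0.4591 -0.0646  0.01  ] [0.4746 0.1395 0.03  ]
```

carry_out(targets=[[[56.9,-35.9,6,-22.7,13.1,-59.5,6],[56.9,-35.9,6,-22.7,13.1,-59.5,6],[56.9,-35.9,6,-22.7,13.1,-59.5,6],[56.9,-35.9,6,-22.7,13.1,-59.5,6],[56.9,-35.9,6,-22.7,13.1,-59.5,6],[56.9,-35.9,6,-22.7,13.1,-59.5,6],[56.9,-35.9,6,-22.7,13.1,-59.5,6],[56.9,-35.9,6,-22.7,13.1,-59.5,6],[56.9,-35.9,6,-22.7,13.1,-59.5,6],[56.9,-35.9,6,-22.7,13.1,-59.5,6],[56.9,-35.9,6,-22.7,13.1,-59.5,6],[56.9,-35.9,6,-22.7,13.1,-59.5,6]]], force=20)

```text
t: 1.1
tcp_pos: [0.5341, -0.1451, 0.2055]
tool_rot: [0.717, 0.663, 0.146, 0.159]
force: [0.3, -1.2, -0.6]
finger_gap: 0.702
gripper_force: 0.0
```

```bash
python3 - <<'E'
from h import *
go([.628,.001,.1327],tool(25))
E
```

```text
t 1.1 tcp [ 0.5341 -0.1451  0.2055] F [ 0.2895 -1.1856 -0.6342] shift cm [15.3157  4.3746 10.046 ] rot deg [-0.0004  0.1079 -0.0483]
```

carry_out(targets=[[[15.3,4.4,10,0,0.1,0,6],[15.3,4.4,10,0,0.1,0,6],[15.3,4.4,10,0,0.1,0,6],[15.3,4.4,10,0,0.1,0,6],[15.3,4.4,10,0,0.1,0,6],[15.3,4.4,10,0,0.1,0,6],[15.3,4.4,10,0,0.1,0,6]]])

```text
t: 1.68
tcp_pos: [0.6272, 0.0007, 0.1325]
tool_rot: [0.715, 0.665, 0.147, 0.158]
force: [-0.1, 0.2, -0.1]
finger_gap: 0.706
gripper_force: 0.0
```

```bash
python3 - <<'E'
from h import *
go([.628,.001,.1327],tool(25)); go([.670,-.0023,.042],tool(25))
w=cams.snapshot("wrist"); s=cams.snapshot("scene"); t=cams.snapshot("top")
cv2.imwrite("pics/p1.png",np.hstack([cv2.resize(w,(400,300)),cv2.resize(s[110:250,150:330],(400,300))])[:,:,::-1])
cv2.imwrite("pics/s1.png",s[:,:,::-1]);cv2.imwrite("pics/w1.png",w[:,:,::-1])
E
```

```text
t 1.6833 tcp [0.6272 0.0007 0.1325] F [-0.0644  0.1919 -0.1001] shift cm [0.036  0.0739 0.0153] rot deg [-0.0894 -0.0661  0.1795]
t 1.6833 tcp [0.6272 0.0007 0.1325] F [-0.0644  0.1919 -0.1001] shift cm [ 0.0189  0.0746 10.016 ] rot deg [-0.0894 -0.0661  0.1795]
```

View pics/p1.png

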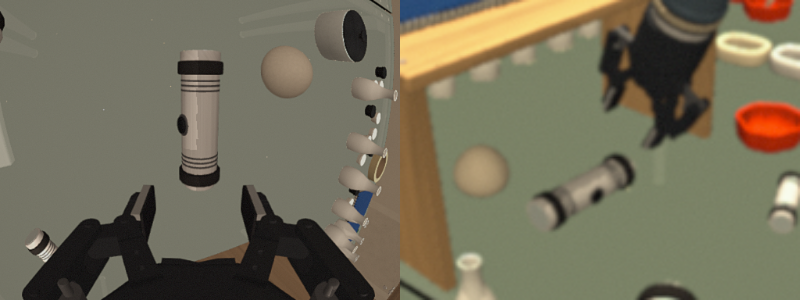

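The wrist view shows the torch axis (tyres ≈(257,87) and (255,225) px, full size) centred between the open fingers, with the switch at ≈(233,159).

```bash
python3 - <<'E'
from h import *
I=cams.camera_info("wrist")
L,Q=plane("wrist",(257,87),.024,I),plane("wrist",(255,225),.024,I)
print(L,Q,np.linalg.norm(L-Q),(L+Q)/2)
P,r=tri(ray("wrist",(233,159),I),ray("top",(244.2,190.4)),ray("scene",(238.8,201.4)));print(P,r)
E
```

```text
[0.6878 0.0785 0.024 ] [ 0.6767 -0.0437  0.024 ] 0.12274136507849782 [0.6823 0.0174 0.024 ]
[0.6605 0.0228 0.0226] [np.float64(0.001974567893528829), np.float64(0.0014790255844324492), np.float64(0.0006329207226119286)]
```

carry_out(targets=[[[0,0.1,2.5,0,0,0,6],[0,0.1,5,0,0,0,6],[0,0.1,7,0,0,0,6],[0,0.1,8,0,0,0,6],[0,0.1,9,0,0,0,6],[0,0.1,9.5,0,0,0,6],[0,0.1,10,0,0,0,6],[0,0.1,10,0,0,0,6]]])

```text
t: 2.5
tcp_pos: [0.6707, -0.0044, 0.0433]
tool_rot: [0.716, 0.663, 0.147, 0.159]
force: [-0.6, 0.3, 1.0]
finger_gap: 0.701
gripper_force: 0.0
```

```bash
python3 - <<'E'
from h import *
go([.670,-.0023,.042],tool(25))
w=cams.snapshot("wrist"); s=cams.snapshot("scene")
cv2.imwrite("pics/p2.png",np.hstack([cv2.resize(w,(400,300)),cv2.resize(s[140:230,180:300],(400,300))])[:,:,::-1])
E
```

```text
t 2.5 tcp [ 0.6707 -0.0044  0.0433] F [-0.5621  0.3155  0.9871] shift cm [ 0.2066 -0.1353  0.0846] rot deg [0.0257 0.0205 0.0006]
```

View pics/p2.png

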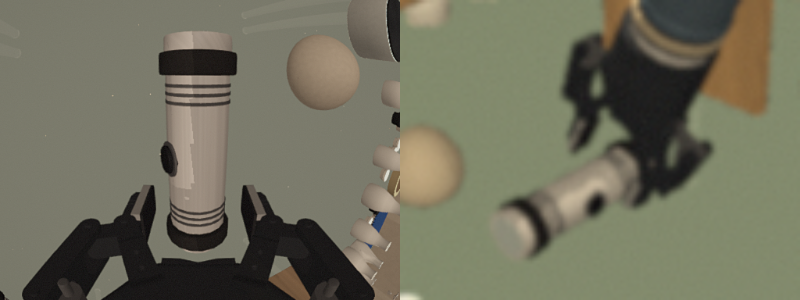

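carry_out(targets=[[[0.2,0,0,0,0,0,5],[0.2,0,0,0,0,0,5],[0.2,-0.18,-0.085,0,0,0,5],[0.2,-0.36,-0.17,0,0,0,5],[0.2,-0.54,-0.255,0,0,0,5],[0.2,-0.77,-0.36,0,0,0,5],[0.2,-1.0,-0.465,0,0,0,5],[0.2,-1.22,-0.57,0,0,0,5],[0.2,-1.45,-0.675,0,0,0,5],[0.2,-1.68,-0.78,0,0,0,5],[0.2,-1.9,-0.885,0,0,0,5],[0.2,-2.1,-0.98,0,0,0,5]]])

```text
t: 3.6
tcp_pos: [0.6499, -0.0007, 0.0455]
tool_rot: [0.716, 0.663, 0.149, 0.162]
force: [1.3, 3.1, 8.6]
finger_gap: 0.585
gripper_force: 4.1
```

```bash
python3 - <<'E'
from h import *
go([.5,0,.042],tool(25))
w=cams.snapshot("wrist"); s=cams.snapshot("scene")
cv2.imwrite("pics/p3.png",np.hstack([cv2.resize(w,(400,300)),cv2.resize(s[140:230,180:300],(400,300))])[:,:,::-1])
E
```

```text
t 3.6 tcp [ 0.6499 -0.0007  0.0455] F [1.2721 3.1268 8.6053] shift cm [ -1.0815 -13.6543  -6.0927] rot deg [0.3829 0.0883 0.0599]
```

View pics/p3.png

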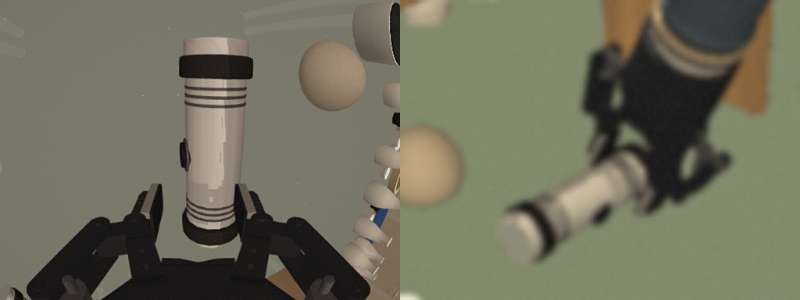

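```bash
python3 - <<'E'
from h import *
I=cams.camera_info("wrist"); s=manip.sense(); print(s["force"],s["ft_torque"],s["gripper_force"])
L,Q=plane("wrist",(276,87),.024,I),plane("wrist",(269,288),.024,I); c=(L+Q)/2; print(L,Q,np.linalg.norm(L-Q),c)
S=plane("wrist",(237,198),.018,I); print("switch~",S)
tcp=s["tcp_pos"]; print("along torch",(tcp-c)@a,"u",(tcp-c)@u)
# finger ends seen: rear finger tip px & front
t=cams.snapshot("top"); cv2.imwrite("pics/t3.png",t[:,:,::-1])
g=t.max(2); mm=np.zeros_like(g); mm[165:215,200:285]=g[165:215,200:285]<70
k,_,st,ce=cv2.connectedComponentsWithStats(mm)
for A,b in zip(st[1:],ce[1:]):
    if A[4]>10: print(A,b,plane("top",b,.024))
E
```

```text
[0.9983 1.6214 8.2949] [ 0.322  -0.7403  0.2007] 3.7881293892860413
[0.6786 0.0818 0.024 ] [ 0.6678 -0.0396  0.024 ] 0.12187964248754833 [0.6732 0.0211 0.024 ]
switch~ [0.6546 0.0247 0.018 ]
along torch 0.02344115543804605 u -0.021765440235210733
[209 165  10  50 315] [214.0667 188.8159] [0.6855 0.0933 0.024 ]
```

```bash
python3 - <<'E'
from h import *
go([.6536,-.0008,.0796],tool(18)); go([.669,-.002,.032],tool(18))
E
```

```text
t 3.75 tcp [ 0.6498 -0.0006  0.0455] F [1.4317 2.1927 8.0521] shift cm [ 0.0079  1.8028 -2.9145] rot deg [7.3719 0.0861 0.0483]
t 3.75 tcp [ 0.6498 -0.0006  0.0455] F [1.4317 2.1927 8.0521] shift cm [0.0146 1.1589 2.0483] rot deg [7.3719 0.0861 0.0483]
```

carry_out(targets=[[[0,0.9,-1.6,0,0,0,6],[0,1.8,-3.1,4,0,0,6],[0,1.8,-3.1,7.2,0,0,6],[0,1.8,-3.1,7.2,0,0,6],[0,1.8,-3.1,7.2,0,0,6]]])

```text
t: 4.17
tcp_pos: [0.6509, -0.0004, 0.0791]
tool_rot: [0.725, 0.671, 0.106, 0.114]
force: [-1.2, 0.1, -0.7]
finger_gap: 0.706
gripper_force: 0.0
```

```bash
python3 - <<'E'
from h import *
go([.6536,-.0008,.0796],tool(18)); go([.669,-.002,.032],tool(18))
t=cams.snapshot("top"); w=cams.snapshot("wrist"); I=cams.camera_info("wrist")
cv2.imwrite("pics/w4.png",w[:,:,::-1]);cv2.imwrite("pics/t4.png",t[:,:,::-1])
g=w.max(2); mm=np.zeros_like(g); mm[40:330,180:320]=g[40:330,180:320]<60
k,_,st,ce=cv2.connectedComponentsWithStats(mm)
for A,b in zip(st[1:],ce[1:]):
    if A[4]>30: print(A,b,plane("wrist",b,.024,I))
E
```

```text
t 4.1667 tcp [ 0.6509 -0.0004  0.0791] F [-1.2462  0.0882 -0.7175] shift cm [-0.0142  0.2753  0.0362] rot deg [-0.1186 -0.0205  0.0367]
t 4.1667 tcp [ 0.6509 -0.0004  0.0791] F [-1.2462  0.0882 -0.7175] shift cm [-0.0171  0.2838  5.0405] rot deg [-0.1186 -0.0205  0.0367]
[ 219   74   80   26 1919] [258.9875  86.371 ] [0.6756 0.083  0.024 ]
[269 108  23   4  37] [281.5676 109.7027] [0.6893 0.0675 0.024 ]
[269 117  23   4  36] [281.7222 118.6111] [0.6891 0.0619 0.024 ]
[266 125  26   5  47] [280.6596 127.2979] [0.688  0.0564 0.024 ]
[221 167   4  27  77] [222.2727 179.7013] [0.6477 0.0286 0.024 ]
[226 171   3  26  52] [226.9231 183.7115] [0.6504 0.0255 0.024 ]
[229 233  40  10  46] [246.5435 239.6087] [ 0.6595 -0.0168  0.024 ]
[ 180  237   20   93 1200] [188.2183 284.1067] [ 0.6141 -0.0431  0.024 ]
[308 237  12  93 646] [314.8978 275.2059] [ 0.7136 -0.0651  0.024 ]
[229 239  58  11  76] [256.3816 245.7632] [ 0.6661 -0.0235  0.024 ]
[ 225  245   66   41 1361] [257.1852 269.3497] [ 0.6653 -0.0438  0.024 ]
```

carry_out(targets=[[[0,0.05,1.2,0,0,0,6],[0,0.05,2.4,0,0,0,6],[0,0.05,3.4,0,0,0,6],[0,0.05,4.2,0,0,0,6],[0,0.05,4.8,0,0,0,6],[0,0.05,5.0,0,0,0,6],[0,0.05,5.0,0,0,0,5.0],[0,0.05,5.0,0,0,0,5.0],[0,0.05,5.0,0,0,0,5.0]]])

```text
t: 5.02
tcp_pos: [0.6668, -0.0018, 0.0321]
tool_rot: [0.725, 0.671, 0.105, 0.114]
force: [0.0, -0.1, -0.1]
finger_gap: 0.585
gripper_force: 0.0
```

carry_out(targets=[[[0,-0.2,-0.065,0,0,0,5],[0,-0.4,-0.13,0,0,0,5],[0,-0.6,-0.195,0,0,0,5],[0,-0.8,-0.26,0,0,0,5],[0,-1.0,-0.325,0,0,0,5],[0,-1.2,-0.39,0,0,0,5],[0,-1.4,-0.455,0,0,0,5],[0,-1.6,-0.52,0,0,0,5],[0,-1.8,-0.585,0,0,0,5],[0,-2.0,-0.65,0,0,0,5],[0,-2.2,-0.715,0,0,0,5],[0,-2.4,-0.78,0,0,0,5]]])

```text
t: 6.02
tcp_pos: [0.6416, 0.0001, 0.032]
tool_rot: [0.725, 0.671, 0.105, 0.114]
force: [0.2, -0.3, 0.1]
finger_gap: 0.588
gripper_force: 0.2
```

```bash
cat >> h.py <<'E'
def tyres(tag):
    I=cams.camera_info("wrist"); s=manip.sense(); w=cams.snapshot("wrist"); cv2.imwrite(f"pics/w{tag}.png",w[:,:,::-1])
    g=w.max(2); mm=np.zeros_like(g); mm[20:340,170:330]=g[20:340,170:330]<60
    k,_,st,ce=cv2.connectedComponentsWithStats(mm)
    print("tcp",s["tcp_pos"],"F",s["force"],"grip",s["gripper_force"],"t",s["t"])
    for A,b in zip(st[1:],ce[1:]):
        if A[4]>45: print(A,b,plane("wrist",b,.024,I))
E
python3 - <<'E'
from h import *
tyres(5)
s=cams.snapshot("scene"); w=cv2.imread("pics/w5.png")
cv2.imwrite("pics/p5.png",np.hstack([cv2.resize(w,(400,300)),cv2.resize(s[140:245,170:310],(400,300))[:,:,::-1]]))
E
```

```text
tcp [0.6416 0.0001 0.032 ] F [ 0.2462 -0.2837  0.0784] grip 0.1514781592413783 t 6.0167
[ 214   66  108   37 3672] [267.6068  84.177 ] [0.6569 0.0846 0.024 ]
[ 170  235  160  105 7727] [248.1856 303.4545] [ 0.6383 -0.0319  0.024 ]
[226 273  26  17  60] [237.4    282.7167] [ 0.6337 -0.0149  0.024 ]
[259 293  36  14  68] [276.5294 302.1912] [ 0.6556 -0.0372  0.024 ]
```

View pics/p5.png

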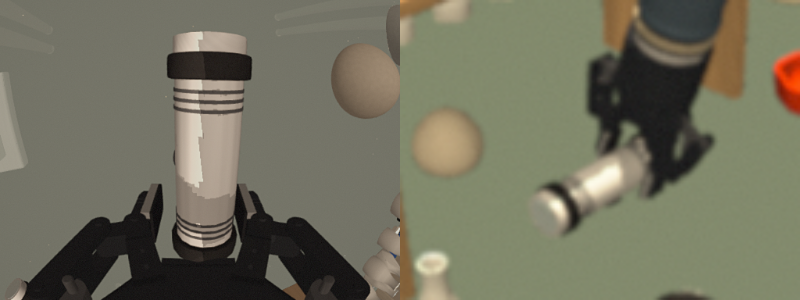

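carry_out(targets=[[[0,-0.24,-0.078,0,0,0,5],[0,-0.48,-0.156,0,0,0,5],[0,-0.72,-0.234,0,0,0,5],[0,-0.96,-0.312,0,0,0,5],[0,-1.2,-0.39,0,0,0,5],[0,-1.44,-0.468,0,0,0,5],[0,-1.68,-0.546,0,0,0,5],[0,-1.92,-0.624,0,0,0,5],[0,-2.16,-0.702,0,0,0,5],[0,-2.4,-0.78,0,0,0,5],[0,-2.64,-0.858,0,0,0,5],[0,-2.88,-0.936,0,0,0,5]]])

```text
t: 7.12
tcp_pos: [0.6109, 0.0026, 0.0318]
tool_rot: [0.725, 0.671, 0.105, 0.114]
force: [0.9, -0.5, -0.1]
finger_gap: 0.586
gripper_force: 0.0
```

carry_out(targets=[[[0,-0.24,-0.078,0,0,0,5],[0,-0.48,-0.156,0,0,0,5],[0,-0.72,-0.234,0,0,0,5],[0,-0.96,-0.312,0,0,0,5],[0,-1.2,-0.39,0,0,0,5],[0,-1.44,-0.468,0,0,0,5],[0,-1.68,-0.546,0,0,0,5],[0,-1.92,-0.624,0,0,0,5],[0,-2.1,-0.68,0,0,0,5],[0,-2.2,-0.715,0,0,0,5],[0,-2.2,-0.715,0,0,0,5],[0,-2.2,-0.715,0,0,0,5]]])

```text
t: 8.12
tcp_pos: [0.5882, 0.0043, 0.0319]
tool_rot: [0.725, 0.671, 0.105, 0.114]
force: [0.3, -0.9, 0.0]
finger_gap: 0.587
gripper_force: 0.0
```

```bash
python3 - <<'E'
from h import *
tyres(6)
s=cams.snapshot("scene"); w=cv2.imread("pics/w6.png"); cv2.imwrite("pics/s6.png",s[:,:,::-1])
cv2.imwrite("pics/p6.png",np.hstack([cv2.resize(w,(400,300)),cv2.resize(s[140:245,190:330],(400,300))[:,:,::-1]]))
E
```

```text
tcp [0.5882 0.0043 0.0319] F [ 0.3022 -0.8914  0.0334] grip 0.0 t 8.1167
[ 215   60  109   40 3641] [269.1502  78.9275] [0.6044 0.0911 0.024 ]
[307 191   5  35  82] [309.378  207.1707] [0.6228 0.0254 0.024 ]
[301 200   4  31  57] [302.7368 214.7544] [0.6189 0.0219 0.024 ]
[ 170  235  160  105 8050] [247.1927 302.517 ] [ 0.5843 -0.0268  0.024 ]
```

View pics/p6.png

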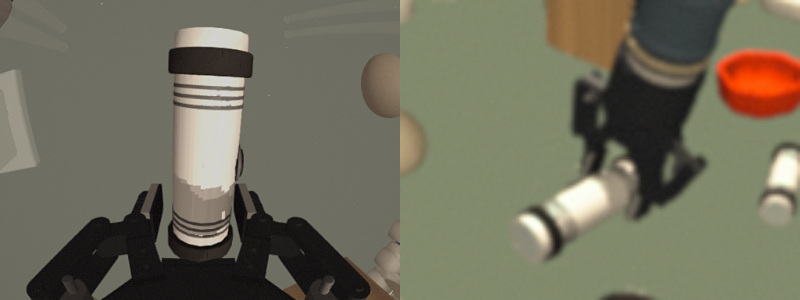

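```bash
cat >> h.py <<'E'
def swang(n,p,c,I=None,r=.0235):
    "angle of switch behind top (deg), ray cut with cylinder r about axis through c along a"
    o,d=ray(n,p,I); P=lambda v:np.array([v@u,v[2]])
    o2,d2=P(o-c),P(d); k=-(o2@d2)/(d2@d2); h=o2+k*d2; m=np.linalg.norm(h)
    if m<r: h=h-d2/np.linalg.norm(d2)*np.sqrt(r*r-m*m)
    return np.rad2deg(np.arctan2(h[0],h[1])),m
E
python3 - <<'E'
from h import *
I=cams.camera_info("wrist"); c=np.array([.6044,.0911,.024])
for p in ((309.4,207.2),(311,206),(307,209)): print(swang("wrist",p,c,I))
E
```

```text
(np.float64(31.614002699862564), np.float64(0.02058788498881984))
(np.float64(35.218472730841846), np.float64(0.021313937137241817))
(np.float64(26.961384836390287), np.float64(0.019493591102360035))
```

carry_out(targets=[[[0,-0.24,-0.078,0,0,0,5],[0,-0.48,-0.156,0,0,0,5],[0,-0.72,-0.234,0,0,0,5],[0,-0.96,-0.312,0,0,0,5],[0,-1.2,-0.39,0,0,0,5],[0,-1.44,-0.468,0,0,0,5],[0,-1.68,-0.546,0,0,0,5],[0,-1.9,-0.62,0,0,0,5],[0,-2.0,-0.65,0,0,0,5],[0,-2.0,-0.65,0,0,0,5],[0,-2.0,-0.65,0,0,0,5]]])

```text
t: 9.13
tcp_pos: [0.5672, 0.0059, 0.032]
tool_rot: [0.725, 0.671, 0.105, 0.114]
force: [0.8, 0.3, -0.0]
finger_gap: 0.586
gripper_force: 0.0
```

```bash
python3 - <<'E'
from h import *
tyres(7)
s=cams.snapshot("scene"); t=cams.snapshot("top"); w=cv2.imread("pics/w7.png"); cv2.imwrite("pics/s7.png",s[:,:,::-1]);cv2.imwrite("pics/t7.png",t[:,:,::-1])
cv2.imwrite("pics/p7.png",np.hstack([cv2.resize(w,(400,300)),cv2.resize(t[165:240,200:300],(400,300))[:,:,::-1]]))
E
```

```text
tcp [0.5672 0.0059 0.032 ] F [ 0.7895  0.2865 -0.0372] grip 0.0 t 9.1333
[ 213   57  109   40 3659] [266.5346  76.0221] [0.5823 0.0941 0.024 ]
[274 200  32  39 931] [289.58   218.9527] [0.5904 0.0228 0.024 ]
[ 170  235  160  105 7802] [246.6251 303.279 ] [ 0.563  -0.0257  0.024 ]
[219 266  67  21 149] [248.9195 281.1007] [ 0.5657 -0.0099  0.024 ]
[219 274  74  21 158] [253.3101 288.6013] [ 0.5677 -0.016   0.024 ]
```

View pics/p7.png

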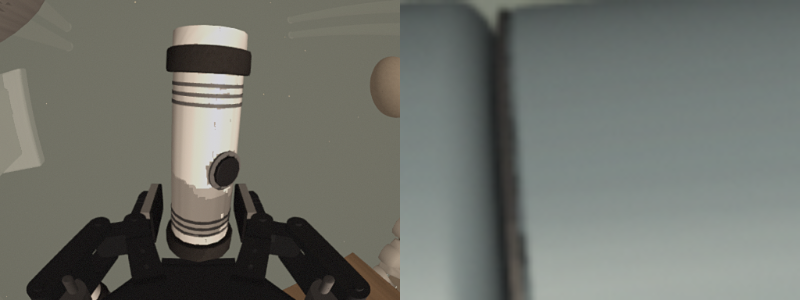

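```bash
python3 - <<'E'
from h import *
I=cams.camera_info("wrist"); c=np.array([.5823,.0941,.024])
print(swang("wrist",(289.6,219),c,I),swang("wrist",(289.6,219),c+.002*u,I),swang("wrist",(289.6,219),c-.002*u,I))
o,d=ray("wrist",(289.6,219),I); P=o+d*(.042-o[2])/d[2]; print(P,(P-c)@a)
E
```

```text
(np.float64(6.366760496424726), np.float64(0.01242959585161402)) (np.float64(1.3160279569418243), np.float64(0.010625525386448498)) (np.float64(11.712678230625032), np.float64(0.01423366631677954))
[0.5827 0.0326 0.042 ] 0.06129667468678571
```

```bash
cat >> h.py <<'E'
def axis2(img,rows,I,thr,r=.020,lo=190,hi=330):
    "axis (u,z) relative from sleeve silhouette tangents in wrist image rows; known z=.024 -> also r check"
    out=[]
    for y in rows:
        b=np.nonzero(img[y,lo:hi]>thr)[0]+lo
        l,rr=b.min()-.5,b.max()+.5
        (o,d1),(_,d2)=ray("wrist",(l,y),I),ray("wrist",(rr,y),I)
        P=lambda v:np.array([v@u,v[2]])
        q1,q2=P(d1),P(d2); q1/=np.linalg.norm(q1);q2/=np.linalg.norm(q2); b2=(q1+q2)/np.linalg.norm(q1+q2)
        o2=P(o); k=(.024-o2[1])/b2[1]; half=np.arccos(np.clip(q1@q2,-1,1))/2
        out.append((y,l,rr,(o2+k*b2)[0],k*np.sin(half)))
    return np.array(out)
E
python3 - <<'E'
from h import *
w=cv2.imread("pics/w7.png"); I=cams.camera_info("wrist")
print(w[150,205:325,:].max(1))
s=w.min(2).astype(int)
A=axis2(s,[108,112,145,160,170,180],I,130); print(A)
E
```

```text
[112 113 116 114 113 115 115 114 115 115 115 114 114 114 110 107 113 121
 130 140 148 155 162 164 169 170 170 175 179 185 194 196 197 201 203 205
 207 207 210 210 212 213 213 213 213 213 213 214 214 214 214 213 214 214
 214 214 214 214 214 215 214 214 214 214 214 214 215 215 217 218 218 218
 218 218 218 216 217 216 214 214 214 214 214 214 214 214 214 214 215 214
 215 214 213 212 214 214 214 214 214 215 207 194 149 113 113 113 114 112
 114 115 114 115 115 115 114 113 114 113 116 114]
[[108.     287.5    309.5      0.5895   0.0051]
 [112.     228.5    280.5      0.568    0.0115]
 [145.     226.5    307.5      0.574    0.0185]
 [160.     226.5    305.5      0.5736   0.0183]
 [170.     225.5    305.5      0.5734   0.0187]
 [180.     225.5    304.5      0.5732   0.0186]]
```

carry_out(targets=[[[0,-0.1,-0.03,0,0,0,5],[0,-0.2,-0.06,0,0,0,5],[0,-0.3,-0.1,0,0,0,5],[0,-0.4,-0.13,0,0,0,5],[0,-0.4,-0.13,0,0,0,5],[0,-0.4,-0.13,0,0,0,5]]])

```text
t: 9.78
tcp_pos: [0.5629, 0.0062, 0.032]
tool_rot: [0.725, 0.671, 0.105, 0.114]
force: [-0.0, -0.0, 0.0]
finger_gap: 0.586
gripper_force: 0.0
```

```bash
python3 - <<'E'
from h import *
tyres(8)
w=cv2.imread("pics/w8.png"); I=cams.camera_info("wrist")
A=axis2(w.max(2).astype(int),[145,155,165,175],I,125); print(A)
g=w.max(2); mm=np.zeros_like(g); mm[185:255,230:310]=g[185:255,230:310]<60
k,_,st,ce=cv2.connectedComponentsWithStats(mm); i=1+np.argmax(st[1:,4]*(st[1:,3]>20))
print(st[i],ce[i]); ua=A[:,3].mean()
c=ua*u+np.array([0,0,.024]); print(swang("wrist",ce[i],c,I)); print(manip.sense()["tcp_pos"]@u, ua)
E
```

```text
tcp [0.5629 0.0062 0.032 ] F [-0.0226 -0.0384  0.0138] grip 0.0 t 9.7833
[ 217   57  109   40 3648] [270.6308  75.9526] [0.5799 0.0944 0.024 ]
[ 272  200   35   39 1016] [289.1309 219.2657] [0.5858 0.023  0.024 ]
[ 170  235  160  105 7868] [247.4539 303.1655] [ 0.5591 -0.0254  0.024 ]
[222 264  63  22 139] [251.2662 280.3741] [ 0.5627 -0.0095  0.024 ]
[222 271  74  24 160] [255.8875 287.6   ] [ 0.5649 -0.0154  0.024 ]
[[145.     226.5    311.5      0.5705   0.0194]
 [155.     226.5    310.5      0.5703   0.0194]
 [165.     225.5    309.5      0.5699   0.0195]
 [175.     225.5    308.5      0.5697   0.0195]]
[ 272  200   35   39 1016] [289.1309 219.2657]
(np.float64(2.6795915357798927), np.float64(0.011078777328613369))
0.5608421296913323 0.5701263691642482
```

carry_out(targets=[[[0,0.15,0,0,0,0,6],[0,0.15,0,0,0,0,6],[0,0.15,0,0,0,0,6],[0,0.15,-1.0,0,0,0,6],[0,0.15,-2.5,0,0,0,6],[0,0.15,-4.5,0,0,0,6],[0,0.15,-7,0,0,0,6],[0,0.15,-7,0,0,0,6],[0,0.15,-7,0,0,0,6]]])

```text
t: 10.58
tcp_pos: [0.5435, 0.0077, 0.1003]
tool_rot: [0.725, 0.671, 0.106, 0.115]
force: [0.1, -0.1, -0.5]
finger_gap: 0.704
gripper_force: 0.0
```

```bash
python3 - <<'E'
from h import *
tyres(9); go([.560,-.02,.13],tool(0))
s=cams.snapshot("scene"); t=cams.snapshot("top"); cv2.imwrite("pics/s9.png",s[:,:,::-1]);cv2.imwrite("pics/t9.png",t[:,:,::-1])
E
```

```text
tcp [0.5435 0.0077 0.1003] F [ 0.1182 -0.1108 -0.5207] grip 0.0 t 10.5833
[ 226   70   71   24 1425] [260.8323  80.7277] [0.5799 0.0941 0.024 ]
[262 160  23  27 483] [272.9834 172.9752] [0.5846 0.0273 0.024 ]
[ 223  227   61   35 1072] [252.1511 248.5233] [ 0.564 -0.032  0.024]
[ 170  237  160  103 4315] [244.6637 302.2107] [ 0.5528 -0.086   0.024 ]
[170 246   9  20  92] [172.7065 253.1196] [ 0.5026 -0.0212  0.024 ]
t 10.6333 tcp [0.5434 0.0077 0.0994] F [ 0.4338 -0.1774  0.8158] shift cm [-2.6369  2.7177 -2.3327] rot deg [17.8924  0.0249  0.0237]
```

carry_out(targets=[[[-3.0,2.9,-2.5,6,0,0,3],[-3.0,2.9,-2.5,12,0,0,0],[-3.0,2.9,-2.5,17.9,0,0,0],[-3.0,2.9,-2.5,17.9,0,0,0],[-3.0,2.9,-2.5,17.9,0,0,0],[-3.0,2.9,-2.5,17.9,0,0,0],[-3.0,2.9,-2.5,17.9,0,0,0],[-3.0,2.9,-2.5,17.9,0,0,0]]])

```text
t: 11.4
tcp_pos: [0.5589, -0.0231, 0.1307]
tool_rot: [0.734, 0.68, -0.001, -0.002]
force: [-0.6, -0.1, -0.5]
finger_gap: -0.001
gripper_force: 0.0
```

```bash
python3 - <<'E'
from h import *
tyres(10)
s=cams.snapshot("scene"); t=cams.snapshot("top"); w=cv2.imread("pics/w10.png"); cv2.imwrite("pics/s10.png",s[:,:,::-1]);cv2.imwrite("pics/t10.png",t[:,:,::-1])
cv2.imwrite("pics/p10.png",np.hstack([cv2.resize(w,(400,300)),cv2.resize(s[150:255,200:340],(400,300))[:,:,::-1]]))
E
```

```text
tcp [ 0.5589 -0.0231  0.1307] F [-0.5729 -0.1107 -0.4947] grip 0.0 t 11.4
[ 239   32   64   24 1133] [270.3522  42.0062] [0.58   0.0958 0.024 ]
[261 112  25  24 464] [273.2069 123.5819] [0.5777 0.0321 0.024 ]
[239 162  37   9  54] [255.8148 167.5185] [ 0.5616 -0.0023  0.024 ]
[239 169  49   8  65] [263.0615 174.1692] [ 0.5671 -0.0083  0.024 ]
[239 175  49   9  64] [262.9375 180.4219] [ 0.5666 -0.0136  0.024 ]
[ 233  181   59   30 1023] [261.0938 198.3998] [ 0.5641 -0.0291  0.024 ]
[  170   233   160   107 10778] [250.4073 302.4843] [ 0.5462 -0.1406  0.024 ]
[170 240  10  19 109] [173.7798 249.0275] [ 0.4807 -0.0734  0.024 ]
```

View pics/p10.png

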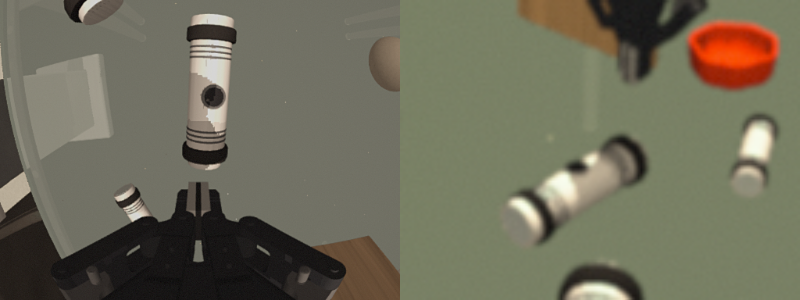

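```bash
python3 - <<'E'
from h import *
I=cams.camera_info("wrist")
L,Q=np.array([.5800,.0958,.024]),np.array([.5641,-.0291,.024]); ax=(L-Q)/np.linalg.norm(L-Q); n=np.array([ax[1],-ax[0],0])
P=plane("wrist",(273.2,123.6),.0472,I); print("wrist",P,(P-L)@n,np.rad2deg(np.arcsin((P-L)@n/.0235)),"along from mid",(P-(L+Q)/2)@ax)
# independent: triangulate switch & tyres with scene/top views
sc=cv2.imread("pics/s10.png");tp=cv2.imread("pics/t10.png")
for nm,im,(x1,x2,y1,y2) in (("scene",sc,(232,275,190,240)),("top",tp,(200,300,185,260))):
    g=im.max(2); mm=np.zeros_like(g); mm[y1:y2,x1:x2]=g[y1:y2,x1:x2]<75
    k,_,st,ce=cv2.connectedComponentsWithStats(mm)
    for A,b in zip(st[1:],ce[1:]):
        if A[4]>6:
            print(nm,A,b,plane(nm,b,.024), plane(nm,b,.047))
            if nm=="scene" and A[4]<60: print(tri(ray("wrist",(273.2,123.6),I),ray(nm,b)))
E
```

```text
wrist [0.5775 0.0344 0.0472] 0.005288392842338122 13.005112314343535 along from mid 0.0017785699130072972
scene [271 198   4   5   9] [272.6667 200.    ] [ 0.5907 -0.036   0.024 ] [ 0.5717 -0.0081  0.047 ]
(array([0.5643, 0.0288, 0.0701]), [np.float64(0.014571193170926401), np.float64(0.0145711931709265)])
scene [259 207   6   3  15] [261.3333 207.9333] [0.5928 0.012  0.024 ] [0.5738 0.0379 0.047 ]
(array([0.5774, 0.0337, 0.043 ]), [np.float64(0.0004203910044251982), np.float64(0.000420391004425242)])
scene [242 217  13  18  62] [249.4355 224.6613] [0.5739 0.0858 0.024 ] [0.5557 0.1086 0.047 ]
top [249 185   8  36  87] [253.5057 196.9195] [0.6362 0.0073 0.024 ] [0.6301 0.0092 0.047 ]
top [269 188  31   7 112] [283.1696 190.4375] [ 0.6297 -0.0672  0.024 ] [ 0.6238 -0.0634  0.047 ]
top [ 268  197   32   63 1655] [285.3317 231.2381] [ 0.5322 -0.0392  0.024 ] [ 0.5288 -0.0361  0.047 ]
top [247 218   7   7  38] [250.0789 221.4474] [0.5805 0.0337 0.024 ] [0.5759 0.035  0.047 ]
top [223 220   8  19  77] [226.2078 229.3896] [0.5795 0.0938 0.024 ] [0.5749 0.0935 0.047 ]
top [257 224   1  13  13] [257. 230.] [0.5556 0.0243 0.024 ] [0.5517 0.0258 0.047 ]
top [258 237  12  23 108] [264.6204 250.5556] [0.5036 0.0222 0.024 ] [0.501  0.0238 0.047 ]
```

```bash
sed -i 's/^u=.*/u=np.array([.992,-.126,0]); a=np.array([-.126,-.992,0]); zz=np.array([0,0,1.])/' h.py; python3 - <<'E'
from h import *
go([.575,.058,.13],tool(0)); go([.575,.058,.024],tool(0))
E
```

```text
t 11.55 tcp [ 0.5598 -0.0233  0.1314] F [ 0.3636 -0.897  -0.399 ] shift cm [8.2252 0.8937 0.1407] rot deg [-0.1397  0.0078  2.8552]
t 11.55 tcp [ 0.5598 -0.0233  0.1314] F [ 0.3636 -0.897  -0.399 ] shift cm [ 8.226   0.9196 10.7406] rot deg [-0.1397  0.0078  2.8552]
```

carry_out(targets=[[[3,0.9,0.1,0,0,2.9,6],[6,0.9,0.1,0,0,2.9,6],[8.2,0.9,0.1,0,0,2.9,6],[8.2,0.9,0.1,0,0,2.9,6],[8.2,0.9,0.1,0,0,2.9,6],[8.2,0.9,2,0,0,2.9,6],[8.2,0.9,3,0,0,2.9,6],[8.2,0.9,3,0,0,2.9,6],[8.2,0.9,3,0,0,2.9,6]]])

```text
t: 12.3
tcp_pos: [0.5752, 0.0566, 0.101]
tool_rot: [0.751, 0.66, -0.001, -0.001]
force: [0.7, 0.0, -0.5]
finger_gap: 0.703
gripper_force: 0.0
```

```bash
python3 - <<'E'
from h import *
tyres(11); go([.575,.058,.024],tool(0))
E
```

```text
tcp [0.5752 0.0566 0.101 ] F [ 0.6542  0.0255 -0.4734] grip 0.0 t 12.3
[ 220  146   69   29 1436] [253.9213 161.3468] [0.5792 0.0896 0.024 ]
[227 183  56   8  78] [254.6282 187.7949] [0.5772 0.0702 0.024 ]
[227 189  56   9  80] [254.5875 194.8625] [0.5765 0.0649 0.024 ]
[245 232  29  27 524] [259.395  245.5592] [0.5749 0.0227 0.024 ]
[ 170  237  160  103 4298] [244.5782 302.3041] [ 0.5551 -0.0339  0.024 ]
[170 246   9  20  90] [172.7111 253.1222] [0.5043 0.0231 0.024 ]
[227 281  56  35 826] [254.5775 303.2191] [ 0.5637 -0.036   0.024 ]
t 12.35 tcp [0.5758 0.0566 0.1016] F [-0.1894  0.6552 -0.4729] shift cm [ 0.1347 -0.0766  7.7597] rot deg [-0.1189  0.0307 -0.1217]
```

carry_out(targets=[[[0.1,-0.05,2,0,0,0,6],[0.1,-0.05,4,0,0,0,6],[0.1,-0.05,5.5,0,0,0,6],[0.1,-0.05,6.6,0,0,0,6],[0.1,-0.05,7.3,0,0,0,6],[0.1,-0.05,7.6,0,0,0,6],[0.1,-0.05,7.6,0,0,0,4.4],[0.1,-0.05,7.6,0,0,0,4.4],[0.1,-0.05,7.6,0,0,0,4.4],[0.1,-0.05,7.6,0,0,0,4.4]]])

```text
t: 13.18
tcp_pos: [0.576, 0.0584, 0.0266]
tool_rot: [0.751, 0.661, -0.0, 0.0]
force: [-0.1, -0.0, -0.5]
finger_gap: 0.514
gripper_force: 0.0
```

```bash
python3 - <<'E'
from h import *
tyres(12)
w=cv2.imread("pics/w12.png"); I=cams.camera_info("wrist"); 
A=axis2(w.max(2).astype(int),[200,205],I,125); print(A, manip.sense()["tcp_pos"]@u)
E
```

```text
tcp [0.576  0.0584 0.0266] F [-0.127  -0.0412 -0.5196] grip 0.0 t 13.1833
[ 200  180  106   54 3520] [252.7051 211.1497] [0.5789 0.0865 0.024 ]
[211 227  33  18  94] [225.8723 238.3936] [0.5642 0.0737 0.024 ]
[245 227  51  19 121] [272.9256 239.7273] [0.5867 0.0702 0.024 ]
[ 170  235  160  105 7677] [248.7567 299.0459] [0.57   0.0343 0.024 ]
[240 306  43  18  98] [261.5306 310.8061] [0.576  0.0245 0.024 ]Traceback (most recent call last):
  File "<stdin>", line 4, in <module>
  File "h.py", line 43, in axis2
    l,rr=b.min()-.5,b.max()+.5
         ~~~~~^^
    return umr_minimum(a, axis, None, out, keepdims, initial, where)
ValueError: zero-size array to reduction operation minimum which has no identity
```

carry_out(targets=[[[0,-0.1,0,0,0,0,4.4],[0,-0.2,0,0,0,0,4.4],[0,-0.3,0,0,0,0,4.4],[0,-0.4,0,0,0,0,4.4],[0,-0.5,0,0,0,0,4.4],[0,-0.6,0,0,0,0,4.4],[0,-0.65,0,0,0,0,4.4],[0,-0.65,0,0,0,0,4.4],[0,-0.65,0,0,0,0,4.4],[0,-0.55,0,0,0,0,5.5],[0,-0.55,0,0,0,0,6],[0,-0.55,0,0,0,0,6]]])

```text
t: 14.23
tcp_pos: [0.5702, 0.0591, 0.0258]
tool_rot: [0.751, 0.661, -0.0, -0.0]
force: [-0.4, -0.7, 0.5]
finger_gap: 0.704
gripper_force: 0.0
```

carry_out(targets=[[[0,0,-1,0,0,0,6],[0,0,-3,0,0,0,6],[-2,0,-6,0,0,0,6],[-5,0,-9.5,0,0,0,3],[-8,0,-10,0,0,0,0],[-8,0,-10,0,0,0,0],[-8,0,-10,0,0,0,0],[-8,0,-10,0,0,0,0]]])

```text
t: 14.9
tcp_pos: [0.5595, -0.02, 0.126]
tool_rot: [0.751, 0.66, -0.001, -0.001]
force: [0.8, -0.0, 0.2]
finger_gap: 0.005
gripper_force: 0.0
```

```bash
python3 - <<'E'
from h import *
tyres(13)
t=cams.snapshot("top"); cv2.imwrite("pics/t13.png",t[:,:,::-1])
g=t.max(2); mm=np.zeros_like(g); mm[185:260,200:262]=g[185:260,200:262]<75
k,_,st,ce=cv2.connectedComponentsWithStats(mm)
for A,b in zip(st[1:],ce[1:]):
    if A[4]>20: print("top",A,b,plane("top",b,.024),plane("top",b,.047))
E
```

```text
tcp [ 0.5595 -0.02    0.126 ] F [ 0.7721 -0.0063  0.169 ] grip 0.0 t 14.9
[ 223   34   64   24 1173] [254.5098  44.5354] [0.5747 0.0962 0.024 ]
[242 115  25  27 486] [253.5556 127.8992] [0.5659 0.0331 0.024 ]
[230 175  51   7  69] [255.4203 179.3768] [ 0.5621 -0.0079  0.024 ]
[230 181  50   8  68] [255.7353 185.9265] [ 0.5617 -0.0134  0.024 ]
[ 226  187   59   29 1060] [254.783  203.9849] [ 0.559  -0.0288  0.024 ]
[  170   233   160   107 10671] [250.3229 302.5873] [ 0.5414 -0.1329  0.024 ]
[170 249  12  21 142] [175.2676 259.4225] [ 0.4795 -0.0747  0.024 ]
top [247 185   6  23  66] [250.0455 192.4394] [0.6496 0.0119 0.024 ] [0.6432 0.0137 0.047 ]
top [223 222   8  20  78] [226.4744 231.3205] [0.5748 0.0946 0.024 ] [0.5704 0.0942 0.047 ]
top [248 222   7   8  44] [251.2045 225.3636] [0.5706 0.034  0.024 ] [0.5662 0.0353 0.047 ]
top [254 252   8   8  36] [258.25 256.75] [0.4944 0.041  0.024 ] [0.492 0.042 0.047]
top [200 254  48   6 196] [224.5969 257.3061] [0.5173 0.1163 0.024 ] [0.5143 0.1155 0.047 ]
```

```bash
python3 - <<'E'
from h import *
I=cams.camera_info("wrist");print(plane("wrist",(253.6,127.9),.0475,I))
go([.5665,.0345,.070],tool(0))
E
```

```text
[0.5659 0.0372 0.0475]
t 15.0 tcp [ 0.5592 -0.0191  0.1252] F [ 0.2973 -0.7772 -0.6812] shift cm [5.4101 0.0634 5.5186] rot deg [-0.1854 -0.0042 -0.0039]
```

carry_out(targets=[[[3,0.05,0,-0.1,0,0,0],[5.45,0.05,0,-0.1,0,0,0],[5.45,0.05,1,-0.1,0,0,0],[5.45,0.05,3,-0.1,0,0,0],[5.45,0.05,4.3,-0.1,0,0,0],[5.45,0.05,5,-0.1,0,0,0],[5.45,0.05,5.2,-0.1,0,0,0],[5.45,0.05,5.2,-0.1,0,0,0],[5.45,0.05,5.2,-0.1,0,0,0]]])

```text
t: 15.75
tcp_pos: [0.5675, 0.0338, 0.0738]
tool_rot: [0.751, 0.661, 0.0, 0.0]
force: [0.5, 0.7, 0.2]
finger_gap: -0.002
gripper_force: 0.0
```

```bash
python3 - <<'E'
from h import *
go([.5665,.0350,.066],tool(0))
E
```

```text
t 15.75 tcp [0.5675 0.0338 0.0738] F [0.4827 0.667  0.1931] shift cm [ 0.103  -0.1123  0.784 ] rot deg [ 0.0343  0.0263 -0.0413]
```

Now I'll press down gently, from TCP z 0.074 to about 0.065.

carry_out(targets=[[[0.1,-0.1,0.2,0,0,0,0],[0.1,-0.1,0.4,0,0,0,0],[0.1,-0.1,0.5,0,0,0,0],[0.1,-0.1,0.6,0,0,0,0],[0.1,-0.1,0.7,0,0,0,0],[0.1,-0.1,0.75,0,0,0,0],[0.1,-0.1,0.8,0,0,0,0],[0.1,-0.1,0.85,0,0,0,0],[0.1,-0.1,0.85,0,0,0,0]]])

```text
t: 16.5
tcp_pos: [0.5669, 0.0348, 0.0656]
tool_rot: [0.751, 0.661, 0.0, 0.001]
force: [0.1, -0.3, 1.6]
finger_gap: -0.004
gripper_force: 1.2
```

carry_out(targets=[[[0,0,0.05,0,0,0,0],[0,0,0.1,0,0,0,0],[0,0,0.15,0,0,0,0],[0,0,0.2,0,0,0,0],[0,0,0.25,0,0,0,0],[0,0,0.25,0,0,0,0]]])

```text
t: 17.0
tcp_pos: [0.5671, 0.0348, 0.0634]
tool_rot: [0.751, 0.661, 0.0, 0.001]
force: [-0.1, -0.6, 6.9]
finger_gap: -0.001
gripper_force: 3.4
```

carry_out(targets=[[[0,0,0.05,0,0,0,0],[0,0,0.1,0,0,0,0],[0,0,0.1,0,0,0,0],[0,0,0.1,0,0,0,0]]])

```text
t: 17.33
tcp_pos: [0.5675, 0.0347, 0.0633]
tool_rot: [0.751, 0.661, 0.001, 0.001]
force: [-0.5, -0.4, 12.1]
finger_gap: -0.003
gripper_force: 6.0
```

carry_out(targets=[[[0,0,-0.1,0,0,0,0],[0,0,-0.3,0,0,0,0],[0,0,-0.8,0,0,0,0],[0,0,-2,0,0,0,0],[-2,0,-4,0,0,0,0],[-5,0,-6,0,0,0,0],[-5.4,0,-6,0,0,0,0],[-5.4,0,-6,0,0,0,0],[-5.4,0,-6,0,0,0,0]]])

```text
t: 18.08
tcp_pos: [0.5591, -0.0185, 0.1219]
tool_rot: [0.751, 0.66, -0.0, -0.0]
force: [-0.5, -0.4, -0.4]
finger_gap: -0.001
gripper_force: 0.0
```

```bash
python3 - <<'E'
from h import *
tyres(14); I=cams.camera_info("wrist")
t=cams.snapshot("top");s=cams.snapshot("scene"); w=cv2.imread("pics/w14.png")
cv2.imwrite("pics/p14.png",np.hstack([cv2.resize(w[:, 130:390],(300,443)),cv2.resize(s[185:255,200:300],(500,443),interpolation=cv2.INTER_CUBIC)[:,:,::-1]]))
g=t.max(2); mm=np.zeros_like(g); mm[205:250,215:262]=g[205:250,215:262]<75
k,_,st,ce=cv2.connectedComponentsWithStats(mm)
for A,b in zip(st[1:],ce[1:]):
    if A[4]>20: print("top",A,b,plane("top",b,.024),plane("top",b,.0445))
E
```

```text
tcp [ 0.5591 -0.0185  0.1219] F [-0.497  -0.394  -0.3814] grip 0.0 t 18.0833
[ 223   35   65   24 1221] [254.8468  45.4218] [0.5747 0.0963 0.024 ]
[230 184  51   9  69] [255.4493 189.2319] [ 0.5611 -0.0133  0.024 ]
[ 226  190   59   30 1081] [254.9556 207.7854] [ 0.5587 -0.029   0.024 ]
[  170   233   160   107 10779] [250.3546 302.4946] [ 0.5418 -0.1278  0.024 ]
[170 252  12  22 144] [175.0347 262.7083] [ 0.4799 -0.0742  0.024 ]
top [223 222   8  20  79] [226.4684 231.443 ] [0.5746 0.0947 0.024 ] [0.5706 0.0944 0.0445]
```

View pics/p14.png

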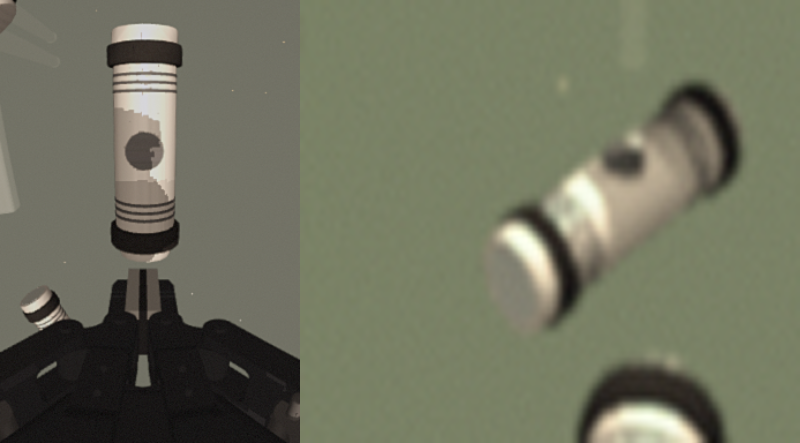

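The wrist view shows the switch flush and centred on top of the torch at ≈(144,151) in the crop. The torch lies where it was before the press (far tyre at x = 0.5747 both times), and the arm is clear, so I'm handing in.

```bash
python3 -c "
from station import sign_off
print(sign_off())"
```

```text
the job is handed in; nothing more can be done
None
```

I rolled the torch out to about 95 mm in front of the riser's front edge and pressed its switch fully in, leaving it lying switch-up with the arm clear; the job is handed in at about 18 s, but the hand-in returned no verdict.

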